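# Check three spring latches and secure the one within limits

### The arm

A 7-joint arm with a two-finger parallel gripper is mounted at the origin on the work surface. World frame = base frame: x ahead of the robot, y to its left, z up, the work surface at z = 0. Lengths are in mm, angles in rad, forces in N, time in s.
With the tool pointing down it reaches from about 425 to 825 mm from the base axis. Payload 3.6 kg.
Tool frame: the origin (TCP) lies midway between the tips of the shut fingers; the grasp point (between the pads) lies 19 mm behind it; z points along the fingers, y is the line along which they close (so a half turn about z gives the same grasp; the last joint's range is limited). The gripper opens to 85 mm and grips with 20 to 120 N. Pads are 22 mm wide; open, the fingers measure 114 mm over their backs; the gripper's body (76 mm by 85 mm) begins 54 mm behind the grasp point. The pads swing forward as they close: fully open they stand 13 mm farther back than shut.
Start: joints at [1.206, 0.615, -0.013, 1.423, 0.008, 1.103, -0.04], TCP at [215.428, -613.232, 231.297] pointing down, gripper open.
Joint ranges: [-3.12, 3.12], [-0.3, 2.06], [-1.34, 1.32], [0.26, 2.42], [-1.36, 4.5], [0.01, 1.98], [-2.84, 2.84]. Speed limits (rad/s): [2.79, 2.79, 3.14, 3.14, 3.14, 3.14, 3.14].

### API

Orientations are given as a unit quaternion [x, y, z, w].
In Python, from bench import bot gives the robot as it stands.
- The arm moves only by the tool move_arm, never from a script. Its arguments are lists of equal length, an entry for each row: "travel": the shift along the tool's x, y, z in cm, a list of three; "spin": the turn about the tool's z in rad; "grip": the opening, from 0 (shut) to 1 (fully open). A call has 1 to 8 rows; each row is the pose to reach, as a shift and turn from the pose commanded when the call began, along the tool's axes at that moment; what a row does not reach only later rows make up. A row lasts 1/12 s, in which the tool goes at most 41.7 mm and 7.16 degrees, less where a joint would pass 70% of its speed; a pose out of reach is approached as far as the arm can. A call with a gripper value outside its range is refused whole. The fingers move at their own pace and stop on an object; the grip force is fixed at half the most. Time passes only in rows, so rows that repeat a pose let the fingers close. It gives the time, the measured TCP pose, the force, the opening and the grip force at its end, in the units of the state.
- bot.get_obs(): the state, without advancing time (a new reading comes with each control period).
- bot.grab_frame(name): name is "scene" or "side" or "wrist"; returns the picture (400x640x3 uint8, red, green, blue); there is no depth.
- bot.camera_model(name): a dict with "mtx" (3x3 intrinsics, pixels), "eye" and "orientation" of the camera in the world. Camera axes: x right, y down, z forward; pixel columns grow to the right and rows downward; lengths in mm; the calibration is good to about 2 mm. A picture is of the moment at which its call begins: read the wrist's pose just before it. camera_model takes no time and is no camera call; for the wrist camera it gives the pose at the moment of the call.
- bot.close_job(): hands the job in; it is judged then, once.
The state is a dict: "time": time; "joints": joint angles; "qd": joint speeds; "effort": joint torques, N m; "tcp_pos": TCP position; "tcp_rot": TCP orientation; "ft_force": force on the tool from outside, world axes, zero at the start; "moment": the same for the moment, N m; "gripper_width": opening from 0.0 (shut) to 1.0 (fully open); "gripper_force": force on a finger pad.
Only numpy, scipy, OpenCV 4.12 (cv2) and the standard library are available. Lean on these libraries where they do the work, as an engineer would, in place of code of your own. Each camera call takes 0.05 s, during which the arm holds its last target. There are 200 camera calls.

### The job

Only one of the three spring latches on the bench still lets go within its limit of 12 N: find it by pushing down on the plungers, never harder than 15 N, and push that one down until it clicks and stays in; the stiff ones are left up. Then close that latch's keeper fully by its knob; leave the other two keepers open and everything else on the bench where it lies.

Things in the scene. Friction and masses are not known exactly. Their poses are not given: they have to be found in the camera images.
- board_a: Latch board, wood, 170 (local x) x 90 x 18 mm, fixed; origin at the centre of its underside. At local x +55 mm a dark steel housing 50 x 50 mm, top 48 mm above the bench, with a round plunger standing out of it; at -45 mm a keeper slide with a knob. The three boards look alike and lie in any order; one latch releases at 6 to 12 N, the other two need over 16 N, which can only be felt.
- cap_a (a point): Centre of the flat top of the steel plunger of board a (26 mm across), 70 mm above the bench when up, 54 mm when clicked in; it moves straight down. Let go before 12.7 mm it springs back up; pushing a clicked-in plunger on means pushing on a rigid stop.
- plunger_a (a joint): How far this plunger is pushed in (m): 0 up, 0.016 clicked in. Its resistance starts at 15 % of its release force, rises to the release force at 6 mm, then falls to nothing at 12.7 mm; from there it snaps by itself down to its hard stop at 16 mm and stays.
- knob_a (a point): Centre of the top of the black round knob (22 mm across, 36 mm tall, top 96 mm above the bench) of this board's keeper, to be pinched from above. Below it are a flat steel tongue 22 mm wide, top 60 mm above the bench, reaching 67 mm from the knob's axis towards the plunger, and a block 30 x 28 mm.
- keeper_a (a joint): Travel of this keeper along the board's local +x, towards the plunger (m): 0 to 0.005 open (as found), 0.045 fully closed against its stop, its tongue over the clicked-in plunger. Slides with about 2 N of friction and stays where it is left.
- board_b: Latch board, wood, 170 (local x) x 90 x 18 mm, fixed; origin at the centre of its underside. At local x +55 mm a dark steel housing 50 x 50 mm, top 48 mm above the bench, with a round plunger standing out of it; at -45 mm a keeper slide with a knob. The three boards look alike and lie in any order; one latch releases at 6 to 12 N, the other two need over 16 N, which can only be felt.
- cap_b (a point): Centre of the flat top of the steel plunger of board b (26 mm across), 70 mm above the bench when up, 54 mm when clicked in; it moves straight down. Let go before 12.7 mm it springs back up; pushing a clicked-in plunger on means pushing on a rigid stop.
- plunger_b (a joint): How far this plunger is pushed in (m): 0 up, 0.016 clicked in. Its resistance starts at 15 % of its release force, rises to the release force at 6 mm, then falls to nothing at 12.7 mm; from there it snaps by itself down to its hard stop at 16 mm and stays.
- knob_b (a point): Centre of the top of the black round knob (22 mm across, 36 mm tall, top 96 mm above the bench) of this board's keeper, to be pinched from above. Below it are a flat steel tongue 22 mm wide, top 60 mm above the bench, reaching 67 mm from the knob's axis towards the plunger, and a block 30 x 28 mm.
- keeper_b (a joint): Travel of this keeper along the board's local +x, towards the plunger (m): 0 to 0.005 open (as found), 0.045 fully closed against its stop, its tongue over the clicked-in plunger. Slides with about 2 N of friction and stays where it is left.
- board_c: Latch board, wood, 170 (local x) x 90 x 18 mm, fixed; origin at the centre of its underside. At local x +55 mm a dark steel housing 50 x 50 mm, top 48 mm above the bench, with a round plunger standing out of it; at -45 mm a keeper slide with a knob. The three boards look alike and lie in any order; one latch releases at 6 to 12 N, the other two need over 16 N, which can only be felt.
- cap_c (a point): Centre of the flat top of the steel plunger of board c (26 mm across), 70 mm above the bench when up, 54 mm when clicked in; it moves straight down. Let go before 12.7 mm it springs back up; pushing a clicked-in plunger on means pushing on a rigid stop.
- plunger_c (a joint): How far this plunger is pushed in (m): 0 up, 0.016 clicked in. Its resistance starts at 15 % of its release force, rises to the release force at 6 mm, then falls to nothing at 12.7 mm; from there it snaps by itself down to its hard stop at 16 mm and stays.
- knob_c (a point): Centre of the top of the black round knob (22 mm across, 36 mm tall, top 96 mm above the bench) of this board's keeper, to be pinched from above. Below it are a flat steel tongue 22 mm wide, top 60 mm above the bench, reaching 67 mm from the knob's axis towards the plunger, and a block 30 x 28 mm.
- keeper_c (a joint): Travel of this keeper along the board's local +x, towards the plunger (m): 0 to 0.005 open (as found), 0.045 fully closed against its stop, its tongue over the clicked-in plunger. Slides with about 2 N of friction and stays where it is left.
- tape: Bystander, loose, to be left alone: grey tape measure, 62 x 32 x 50 mm; origin at its underside.
- tin: Bystander, loose, to be left alone: small open aluminium tin, 52 mm across, 35 mm tall; origin at its underside.
- hinge: Bystander, loose, to be left alone: brass butt hinge lying flat, 60 x 49 mm, 8 mm high; origin at its underside.
- screwdriver: Bystander, loose, to be left alone: screwdriver; origin at its underside.
- wrench: Bystander, loose, to be left alone: steel wrench; origin at its underside.
- glue: Bystander, loose, to be left alone: white glue bottle, 52 mm across, 130 mm tall; origin at its underside.

How it is judged:
By the outcome, as a careful person would: the job done as asked, in the order asked, and still so for the second after the job is handed in, with the robot touching nothing.
It also fails if it takes over 59 s, if anything falls off the work surface, if the arm or the gripper's body presses on something with over 40 N, if the wrist force passes 120 N, or if a joint passes its speed limit or range.

## Working session

There is one attempt and no reset: what is moved stays moved. The work goes in short steps, Python scripts to look and compute and a tool call to move; the robot and the scene stay as the last step left them, time stands still between calls to the robot, and variables do not carry over. Pictures are saved under pics/ and viewed, at most 10 in all, crops included, and the job is handed in when it is done.

Besides the shell and the picture viewer there is one more tool, called after "Request:" as name([rows], argument=value, ...), one row to a line, values as JSON. move_arm: Moves the arm, as the interface text tells. Its arguments: {"type":"object","properties":{"travel":{"type":"array","items":{"type":"array","items":{"type":"number"}}},"spin":{"type":"array","items":{"type":"number"}},"grip":{"type":"array","items":{"type":"number"}}},"required":["travel","spin","grip"]}

```bash
mkdir -p pics
python3 - <<'E'
from bench import bot
import cv2,numpy as np
o=bot.get_obs()
print({k:np.round(v,3) for k,v in o.items()})
for n in ("scene","side"):
    m=bot.camera_model(n); print(n,m)
    f=bot.grab_frame(n); cv2.imwrite(f"pics/{n}0.png",f[:,:,::-1])
E
```

```text
{'time': np.float64(0.0), 'joints': array([ 1.206,  0.616, -0.013,  1.425,  0.008,  1.103, -0.04 ]), 'qd': array([ 0.   , -0.   ,  0.   , -0.001, -0.001,  0.   , -0.   ]), 'effort': array([-0.0000e+00, -4.6920e+01,  2.5900e-01, -1.7103e+01,  1.0000e-02,
        1.0000e-02,  0.0000e+00]), 'tcp_pos': array([ 215.17 , -612.532,  230.132]), 'tcp_rot': array([ 0.986,  0.168, -0.   , -0.001]), 'ft_force': array([ 0.238,  0.074, -0.674]), 'moment': array([0.034, 0.018, 0.006]), 'gripper_force': np.float64(0.0), 'gripper_width': np.float64(1.0)}
scene {'mtx': array([[428.77287832,   0.        , 314.66663852],
       [  0.        , 428.77287832, 201.3366516 ],
       [  0.        ,   0.        ,   1.        ]]), 'eye': array([1236.83273961, -478.33190068,  963.76959804]), 'orientation': array([ 0.8363546 ,  0.41070727, -0.15345913, -0.32906052])}
side {'mtx': array([[444.12196904,   0.        , 322.73954838],
       [  0.        , 444.12196904, 194.4623996 ],
       [  0.        ,   0.        ,   1.        ]]), 'eye': array([-37.51213689, 649.84602779, 899.1299203 ]), 'orientation': array([-0.35646944,  0.84175086, -0.37534692,  0.15329616])}
```

View pics/scene0.png

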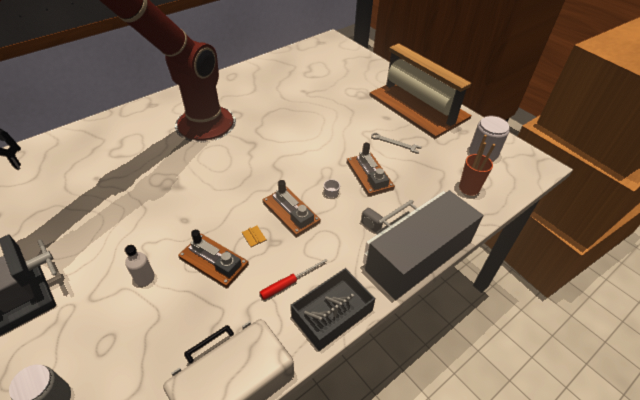

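View pics/side0.png

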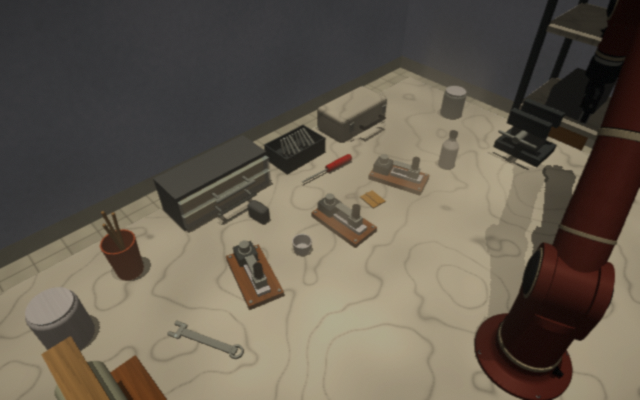

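The scene view shows three boards at about (213,258), (291,207) and (370,173). Their black knobs are on the robot side at (195,236), (282,187) and (366,148). In the side view the same boards are at (400,172), (345,220) and (254,275). Next I'll cast the board masks to the z=18 plane and enlarge the crops.

```bash
cat > h.py <<'E'
from bench import bot
import cv2,numpy as np
from scipy.spatial.transform import Rotation as R
def ray(m,uv):
    uv=np.atleast_2d(uv).astype(float)
    d=np.c_[uv,np.ones(len(uv))]@np.linalg.inv(m["mtx"]).T
    return d@R.from_quat(m["orientation"]).as_matrix().T
def plane(m,uv,z):
    d=ray(m,uv); e=np.array(m["eye"]); return e+d*((z-e[2])/d[:,2])[:,None]
def proj(m,p):
    c=(np.atleast_2d(p)-m["eye"])@R.from_quat(m["orientation"]).as_matrix()
    q=c@np.array(m["mtx"]).T; return q[:,:2]/q[:,2:]
E
python3 - <<'E'
from h import *
C={"scene":[(213,258),(291,207),(370,173)],"side":[(400,172),(345,220),(254,275)]}
rows=[]
for n in C:
    m=bot.camera_model(n); f=cv2.imread(f"pics/{n}0.png")
    print(n,"base",proj(m,[0,0,0]))
    hsv=cv2.cvtColor(f,cv2.COLOR_BGR2HSV)
    mask=((hsv[...,0]<18)&(hsv[...,1]>115)&(hsv[...,2]>40)).astype(np.uint8)
    row=[]
    for c in C[n]:
        x,y=c; w=45
        sub=np.zeros_like(mask); sub[y-w:y+w,x-w:x+w]=mask[y-w:y+w,x-w:x+w]
        k,l,s,_=cv2.connectedComponentsWithStats(sub)
        big=[i for i in range(1,k) if s[i,4]>40]
        v,u=np.nonzero(np.isin(l,big))
        p=plane(m,np.c_[u,v],18)[:,:2].astype(np.float32)
        print(c,len(u),cv2.minAreaRect(p))
        row.append(cv2.resize(f[y-w:y+w-10,x-w:x+w-24],(264,300)) if 0 else cv2.resize(f[y-37:y+33,x-33:x+33],(264,280),interpolation=cv2.INTER_CUBIC))
    rows.append(np.hstack(row))
cv2.imwrite("pics/crops.png",np.vstack(rows))
E
```

```text
scene base [[205.71992644 122.89991496]]
(213, 258) 1090 ((542.5294189453125, -226.9075164794922), (175.12257385253906, 199.2688446044922), 19.351238250732422)
(291, 207) 793 ((544.4884033203125, -68.53730773925781), (211.3192138671875, 175.5598907470703), 89.75337219238281)
(370, 173) 466 ((569.2275390625, 283.4988098144531), (93.9269790649414, 178.04501342773438), 73.05489349365234)
side base [[521.07312455 354.3533923 ]]
(400, 172) 271 ((558.5926513671875, -182.33067321777344), (93.28553009033203, 157.4132080078125), 0.6278631091117859)
(345, 220) 678 ((536.8773193359375, -102.49356079101562), (165.88589477539062, 284.1461181640625), 0.06436525285243988)
(254, 275) 1090 ((562.33837890625, 290.45196533203125), (88.27135467529297, 168.45504760742188), 72.91332244873047)
```

View pics/crops.png

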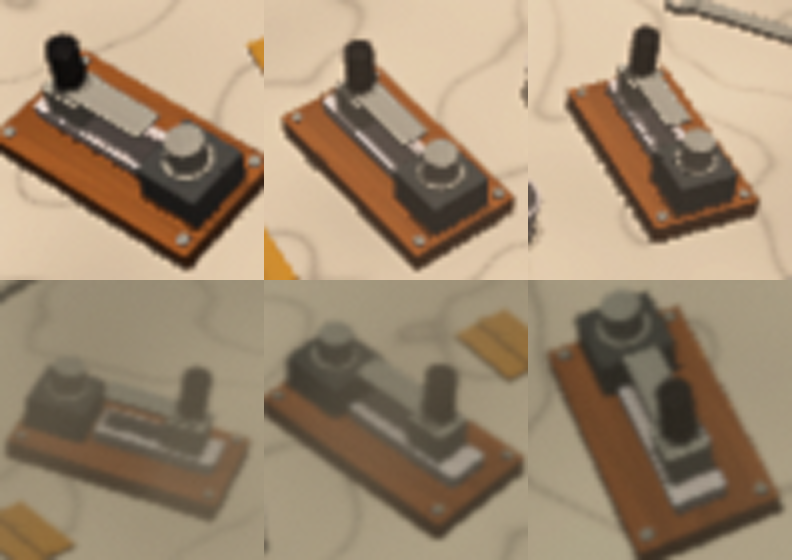

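The crops show that on every board the plunger cap is on the housing at the far end and the black knob is on the robot side. I read the cap and knob top centres from the crops and will triangulate them as a check.

Run:
```python
from h import *
S=bot.camera_model("scene");D=bot.camera_model("side")
P={"1":((226.1,254.6),(195.1,230.6),(383.6,156.4),(415.9,157.9)),
"2":((302.1,207.4),(281.1,181.4),(328.9,195.1),(355.6,205.6)),
"3":((380.1,170.6),(365.9,143.9),(244.6,243.1),(258.1,263.4))}
for k,(c1,n1,c2,n2) in P.items():
    r={}
    for nm,a,b,z in(("cap",c1,c2,70),("knob",n1,n2,96)):
        A=plane(S,a,z)[0];B=plane(D,b,z)[0]; d1=ray(S,a)[0];d2=ray(D,b)[0]
        t=np.linalg.lstsq(np.c_[d1,-d2],D["eye"]-S["eye"],rcond=None)[0]
        X=(S["eye"]+d1*t[0]+D["eye"]+d2*t[1])/2
        print(k,nm,A.round(1),B.round(1),"tri",X.round(1)); r[nm]=(A+B)[:2]/2
    v=r["cap"]-r["knob"]; print("  dist",np.linalg.norm(v).round(1),"ang",np.degrees(np.arctan2(v[1],v[0])).round(1), "mean",r["cap"].round(1),r["knob"].round(1))
o=bot.get_obs(); m=bot.camera_model("wrist"); T=R.from_quat(o["tcp_rot"]).as_matrix()
print("tool axes",T.round(3).tolist()); print("wrist cam in tool", (T.T@(m["eye"]-o["tcp_pos"])).round(1),(T.T@R.from_quat(m["orientation"]).as_matrix()).round(2).tolist(),m["mtx"][0,0])
```

```text
1 cap [ 605.6 -254.5   70. ] [ 607.1 -253.1   70. ] tri [ 606.6 -253.9   70.2]
1 knob [ 509.9 -286.1   96. ] [ 515.8 -288.8   96. ] tri [ 513.3 -286.2   99.1]
  dist 99.4 ang 19.8 mean [ 606.4 -253.8] [ 512.9 -287.4]
2 cap [594.   -5.3  70. ] [598.1  -6.2  70. ] tri [596.1  -5.6  71.8]
2 knob [496.3  -7.   96. ] [500.7  -7.3  96. ] tri [498.8  -7.1  97.7]
  dist 97.6 ang 0.8 mean [596.1  -5.8] [498.5  -7.2]
3 cap [617.7 273.2  70. ] [617.3 269.5  70. ] tri [617.6 270.9  71.1]
3 knob [520.2 300.8  96. ] [525.4 296.6  96. ] tri [523.  297.9  99.3]
  dist 98.6 ang -16.1 mean [617.5 271.3] [522.8 298.7]
tool axes [[0.943, 0.331, -0.001], [0.331, -0.943, 0.002], [-0.0, -0.002, -1.0]]
wrist cam in tool [  71.     0.3 -143.9] [[-0.0, -0.96, -0.28], [1.0, -0.0, 0.0], [-0.0, -0.28, 0.96]] 360.35691357611984
```

Triangulated heights match the expected values (70 and 96 mm), and the cap-to-knob distances fall within 95–100 mm. I'll move over board 1 with the fingers shut.

Request:
move_arm([
  [3,-1.3,0],
  [6,-2.6,0],
  [9,-3.9,0],
  [12,-5.2,0],
  [15,-6.5,0],
  [18,-7.8,0],
  [21,-9.1,0],
  [24,-10.4,0],
], spin=[0,0,0,0,0,0,0,0], grip=[0,0,0,0,0,0,0,0])

```text
time: 0.77
tcp_pos: [408.1, -434.1, 230.9]
tcp_rot: [0.986, 0.168, -0.0, -0.0]
ft_force: [0.3, -1.3, -0.6]
gripper_width: -0.0
gripper_force: 0.0
```

Request:
move_arm([
  [3,-1.3,0],
  [6,-2.6,0],
  [9,-3.9,0],
  [12,-5.2,0],
  [15,-6.5,0],
  [18,-7.8,0],
  [21,-9.1,0],
  [24,-10.4,0],
], spin=[0,0,0,0,0,0,0,0], grip=[0,0,0,0,0,0,0,0])

```text
time: 1.43
tcp_pos: [600.0, -256.5, 230.8]
tcp_rot: [0.986, 0.168, -0.001, -0.0]
ft_force: [1.2, -1.3, 0.4]
gripper_width: -0.002
gripper_force: 0.0
```

Run:
```python
from h import *
m=bot.camera_model("wrist");o=bot.get_obs();f=bot.grab_frame("wrist")
np.save("w1.npy",m,allow_pickle=True)
cv2.imwrite("pics/w1.png",f[:,:,::-1])
print(o["time"],o["tcp_pos"],o["ft_force"],proj(m,[[606.4,-253.8,70],[512.9,-287.4,96]]))
```

```text
1.4333 [ 600.01195951 -256.52678398  230.75587976] [ 1.20673129 -1.2611327   0.44101201] [[319.54260581 178.41373401]
 [320.45985538 296.79775163]]
```

View pics/w1.png

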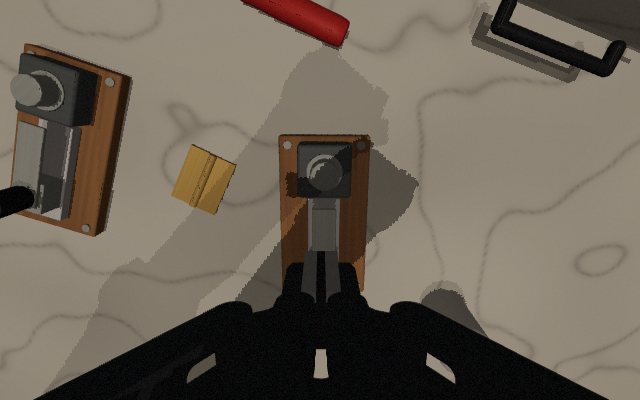

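The wrist view shows board 1 at the centre with its cap near (326,172), the tongue below it and the fingers in the foreground. The board is nearly aligned with the tool x axis. I'll measure the cap more exactly.

Run:
```python
from h import *
m=bot.camera_model("wrist");o=bot.get_obs();f=bot.grab_frame("wrist")
cv2.imwrite("pics/w2.png",cv2.resize(f[120:310,260:390],None,fx=4,fy=3,interpolation=cv2.INTER_CUBIC)[:,:,::-1] if 0 else cv2.resize(f[120:270,250:400],None,fx=4,fy=4,interpolation=cv2.INTER_CUBIC)[:,:,::-1])
np.savez("w2.npz",mtx=m["mtx"],eye=m["eye"],orientation=m["orientation"])
T=R.from_quat(o["tcp_rot"]).as_matrix();print(o["tcp_pos"],o["ft_force"],np.degrees(np.arctan2(T[1,0],T[0,0])))
for c in [(326,171),(325,171)]: print(plane(m,c,70).round(1))
# board corner screws
```

```text
[ 606.42404607 -247.35914856  230.4069522 ] [6.17322503 5.00474572 1.04087463] 20.006301268053203
[[ 621.8 -246.3   70. ]]
[[ 621.5 -245.5   70. ]]
```

View pics/w2.png

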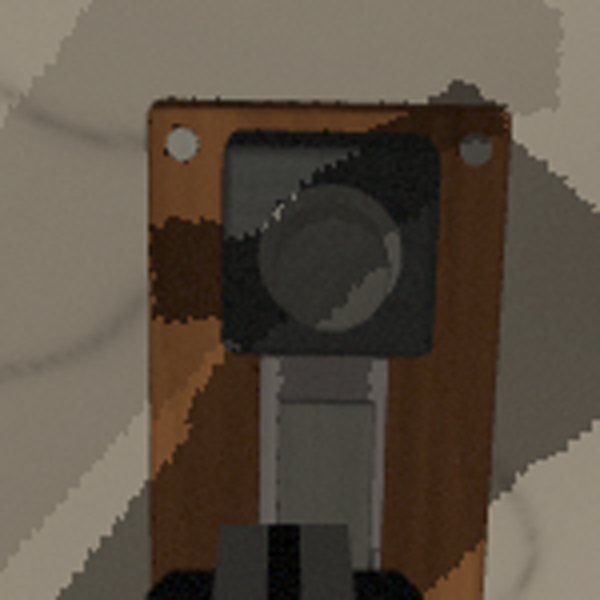

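Run:
```python
from h import *
m=dict(np.load("w2.npz"))
g=lambda c:np.array(c)/4+[249.6,119.6]
for nm,c,z in(("cap",(328,268),70),("hous",(330,244),48),("h1",(224,132),48),("h2",(438,132),48),("h3",(436,354),48),("ring",(330,257),48),("s1",(182,145),18),("s2",(476,150),18),("tL",(277,400),60),("tR",(376,402),60)):
    print(nm,plane(m,g(c),z).round(1))
e=plane(m,[g((150,120)),g((150,560)),g((509,120)),g((490,520))],18)[:,:2]
for a,b in((0,1),(2,3)): d=e[a]-e[b];print(np.degrees(np.arctan2(d[1],d[0])))
print(bot.get_obs()["tcp_pos"],bot.get_obs()["ft_force"])
```

```text
cap [[ 610.7 -255.6   70. ]]
hous [[ 611.7 -256.3   48. ]]
h1 [[ 627.7 -224.7   48. ]]
h2 [[ 644.2 -270.2   48. ]]
h3 [[ 595.5 -289.    48. ]]
ring [[ 608.8 -257.4   48. ]]
s1 [[ 617.  -216.1   18. ]]
s2 [[ 640.7 -284.9   18. ]]
tL [[ 575.6 -256.5   60. ]]
tR [[ 582.9 -278.    60. ]]
18.52369017488744
19.654566727933773
[ 604.13793022 -249.30284572  230.23091075] [-0.57768079  1.51644423 -1.2209437 ]
```

Request:
move_arm([
  [0.9,0,3.5],
  [0.9,0,7],
  [0.9,0,10.5],
  [0.9,0,13.5],
  [0.9,0,14.9],
  [0.9,0,14.9],
  [0.9,0,14.9],
  [0.9,0,14.9],
], spin=[0,0,0,0,0,0,0,0], grip=[0,0,0,0,0,0,0,0])

```text
time: 2.2
tcp_pos: [608.8, -255.6, 83.7]
tcp_rot: [0.986, 0.168, 0.001, 0.001]
ft_force: [0.7, 0.1, 0.5]
gripper_width: 0.001
gripper_force: 0.0
```

Request:
move_arm([
  [0,0,0],
  [0,0,0],
  [0,0,0],
  [0,0,0],
  [0,0,0.2],
  [0,0,0.4],
  [0,0,0.6],
  [0,0,0.7],
], spin=[0,0,0,0,0,0,0,0], grip=[0,0,0,0,0,0,0,0])

```text
time: 2.87
tcp_pos: [607.5, -254.7, 74.8]
tcp_rot: [0.986, 0.168, -0.0, -0.0]
ft_force: [-0.3, 0.6, -0.0]
gripper_width: -0.001
gripper_force: 0.0
```

Run:
```python
from h import *
o=bot.get_obs();print(o["time"],o["tcp_pos"],o["ft_force"])
a=bot.grab_frame("scene")[225:285,190:260];b=bot.grab_frame("side")[130:190,365:435]
cv2.imwrite("pics/p1.png",cv2.resize(np.hstack([a,b]),None,fx=5,fy=5,interpolation=cv2.INTER_CUBIC)[:,:,::-1])
o=bot.get_obs();print(o["time"],o["tcp_pos"],o["ft_force"])
```

```text
2.8667 [ 607.54423604 -254.73802367   74.77453337] [-0.31691538  0.57344604 -0.033633  ]
2.9667 [ 607.5826721  -254.79820778   74.84181967] [ 0.18981174  0.65725682 -0.03026025]
```

View pics/p1.png

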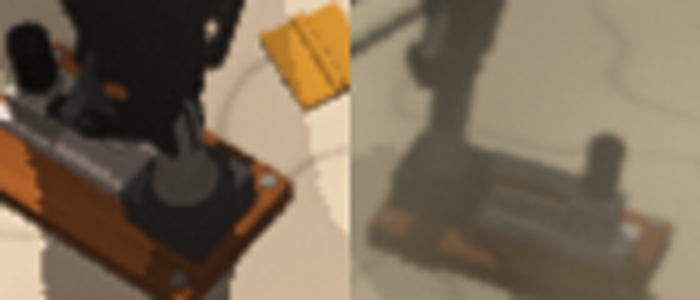

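The pictures show the shut fingertips just above the cap, near its centre. I'll press gently.

Request:
move_arm([
  [0,0,0.2],
  [0,0,0.35],
  [0,0,0.45],
  [0,0,0.5],
  [0,0,0.55],
  [0,0,0.6],
  [0,0,0.65],
  [0,0,0.65],
], spin=[0,0,0,0,0,0,0,0], grip=[0,0,0,0,0,0,0,0])

```text
time: 3.63
tcp_pos: [607.7, -254.9, 69.0]
tcp_rot: [0.986, 0.168, -0.0, -0.0]
ft_force: [-1.0, 0.6, 2.1]
gripper_width: 0.003
gripper_force: 1.2
```

Request:
move_arm([
  [0,0,0.05],
  [0,0,0.1],
  [0,0,0.15],
  [0,0,0.2],
  [0,0,0.2],
  [0,0,0.2],
], spin=[0,0,0,0,0,0], grip=[0,0,0,0,0,0])

```text
time: 4.13
tcp_pos: [607.7, -254.9, 67.0]
tcp_rot: [0.986, 0.168, -0.0, -0.0]
ft_force: [-2.3, 1.1, 4.7]
gripper_width: -0.0
gripper_force: 2.4
```

Request:
move_arm([
  [0,0,0.05],
  [0,0,0.1],
  [0,0,0.15],
  [0,0,0.2],
  [0,0,0.25],
  [0,0,0.25],
], spin=[0,0,0,0,0,0], grip=[0,0,0,0,0,0])

```text
time: 4.63
tcp_pos: [607.7, -254.9, 64.6]
tcp_rot: [0.986, 0.168, -0.0, -0.0]
ft_force: [-2.8, 0.5, 6.6]
gripper_width: -0.001
gripper_force: 3.1
```

Request:
move_arm([
  [0,0,0.05],
  [0,0,0.1],
  [0,0,0.15],
  [0,0,0.2],
  [0,0,0.25],
  [0,0,0.3],
  [0,0,0.3],
], spin=[0,0,0,0,0,0,0], grip=[0,0,0,0,0,0,0])

```text
time: 5.22
tcp_pos: [607.7, -254.9, 61.4]
tcp_rot: [0.986, 0.168, -0.0, -0.0]
ft_force: [-3.3, 1.4, 4.7]
gripper_width: 0.002
gripper_force: 2.4
```

Request:
move_arm([
  [0,0,0.08],
  [0,0,0.16],
  [0,0,0.24],
  [0,0,0.32],
  [0,0,0.4],
  [0,0,0.47],
  [0,0,0.5],
  [0,0,0.5],
], spin=[0,0,0,0,0,0,0,0], grip=[0,0,0,0,0,0,0,0])

```text
time: 5.88
tcp_pos: [607.9, -254.9, 56.0]
tcp_rot: [0.986, 0.168, 0.0, -0.0]
ft_force: [0.3, -0.3, 0.0]
gripper_width: -0.0
gripper_force: 0.0
```

The force is back to zero at 14 mm depth, after peaking near 7 N, so it should have snapped in. I'll lift, check it and locate the knob.

Request:
move_arm([
  [0,0,-2],
  [0,0,-5],
  [-2,0,-8],
  [-5,0,-10],
  [-8,0,-10],
  [-9.8,0,-10],
  [-9.8,0,-10],
  [-9.8,0,-10],
], spin=[0,0,0,0,0,0,0,0], grip=[0,0,0,0.7,0.7,0.7,0.7,0.7])

```text
time: 6.55
tcp_pos: [514.7, -288.3, 156.8]
tcp_rot: [0.986, 0.167, 0.0, 0.0]
ft_force: [0.3, 0.9, 0.8]
gripper_width: 0.693
gripper_force: 0.0
```

Request:
move_arm([
  [0,0,0],
  [0,0,0],
  [0,0,0],
  [0,0,0],
  [0,0,0],
  [0,0,0],
], spin=[0,0,0,0,0,0], grip=[0.7,0.7,0.7,0.7,0.7,0.7])

```text
time: 7.05
tcp_pos: [515.7, -287.1, 156.1]
tcp_rot: [0.986, 0.168, -0.0, -0.0]
ft_force: [-0.5, 1.0, 0.2]
gripper_width: 0.704
gripper_force: 0.0
```

Run:
```python
from h import *
m=bot.camera_model("wrist");o=bot.get_obs()
w=bot.grab_frame("wrist")[120:400,200:440]
np.savez("w3.npz",mtx=m["mtx"],eye=m["eye"],orientation=m["orientation"])
a=bot.grab_frame("scene")[225:285,190:260]; s=bot.grab_frame("side")[130:190,365:435]
z=lambda i,k:cv2.resize(i,None,fx=k,fy=k,interpolation=cv2.INTER_CUBIC)
out=np.zeros((600,800,3),np.uint8)
out[:560,:480]=z(w,2); out[:270,485:800]=z(a,4.5); out[280:550,485:800]=z(s,4.5)
cv2.imwrite("pics/k1.png",out[:,:,::-1])
print(o["time"],o["tcp_pos"],o["ft_force"],o["gripper_width"],proj(m,[[512.9,-287.4,96],[607.7,-255,54]]))
S=bot.camera_model("scene");print("glue",plane(S,(143,283),0))
```

```text
7.05 [ 515.68663691 -287.10897567  156.11304312] [-0.50984008  0.97689596  0.2375021 ] 0.7042045958278804 [[318.73004916 228.93098794]
 [320.09386184  57.78749428]]
glue [[ 504.20643889 -451.847247      0.        ]]
```

View pics/k1.png

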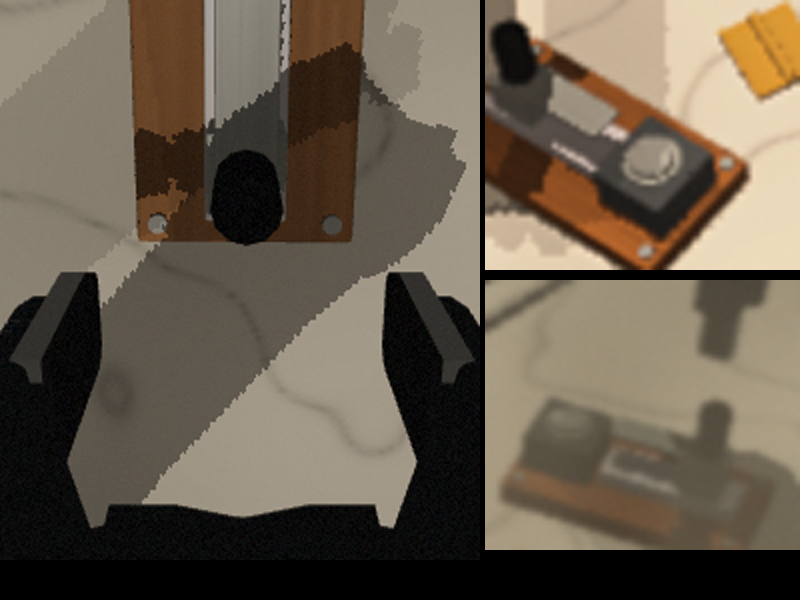

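The plunger is clicked in: its cap now sits low in the housing in both fixed views. In the wrist crop the knob's top circle is centred at about (247,210), which is pixel (323,225), between the open fingers.

Run:
```python
from h import *
m=dict(np.load("w3.npz"));k=plane(m,(323.1,224.6),96)[0]
o=bot.get_obs();T=R.from_quat(o["tcp_rot"]).as_matrix()
e=plane(m,[(200+132/2,120),(200+139/2,120+235/2),(200+366/2,120),(200+352/2,120+235/2)],18)[:,:2]
for a,b in((0,1),(2,3)): d=e[a]-e[b];print(np.degrees(np.arctan2(d[1],d[0])))
print(k,o["tcp_pos"],np.degrees(np.arctan2(T[1,0],T[0,0])),T.T@(k-o["tcp_pos"]))
```

```text
18.685896172763513
18.60282117054448
[ 516.36188677 -288.96050762   96.        ] [ 515.45580582 -287.33719238  156.25478088] 19.36111831157871 [ 0.31615185  1.83861335 60.2545791 ]
```

Request:
move_arm([
  [0,0.1,2.5],
  [0,0.1,5],
  [0,0.1,7.5],
  [0,0.1,9],
  [0,0.1,9.4],
  [0,0.1,9.4],
  [0,0.1,9.4],
  [0,0.1,9.4],
], spin=[0,0,0,0,0,0,0,0], grip=[0.7,0.7,0.7,0.7,0.7,0.7,0.6,0.5])

```text
time: 7.87
tcp_pos: [516.8, -288.9, 63.7]
tcp_rot: [0.986, 0.168, 0.001, 0.001]
ft_force: [0.4, -1.1, -0.4]
gripper_width: 0.507
gripper_force: 0.0
```

Request:
move_arm([
  [0,0,0],
  [0,0,0],
  [0,0,0],
  [0,0,0],
  [0,0,0],
  [0,0,0],
], spin=[0,0,0,0,0,0], grip=[0.3,0.2,0.15,0.1,0.1,0.1])

```text
time: 8.37
tcp_pos: [516.4, -288.5, 63.7]
tcp_rot: [0.986, 0.168, 0.001, 0.0]
ft_force: [-0.4, 1.6, 5.4]
gripper_width: 0.24
gripper_force: 58.5
```

Request:
move_arm([
  [0.3,0,-0.1],
  [0.8,0,-0.1],
  [1.3,0,-0.1],
  [1.8,0,-0.1],
  [2.3,0,-0.1],
  [2.8,0,-0.1],
  [3.3,0,-0.1],
  [3.6,0,-0.1],
], spin=[0,0,0,0,0,0,0,0], grip=[0.1,0.1,0.1,0.1,0.1,0.1,0.1,0.1])

```text
time: 9.03
tcp_pos: [551.1, -276.5, 63.7]
tcp_rot: [0.986, 0.168, 0.001, 0.001]
ft_force: [-1.8, -2.5, 5.7]
gripper_width: 0.236
gripper_force: 59.4
```

Request:
move_arm([
  [0.1,0,0],
  [0.2,0,0],
  [0.3,0,0],
  [0.4,0,0],
  [0.4,0,0],
  [0.4,0,0],
], spin=[0,0,0,0,0,0], grip=[0.1,0.1,0.1,0.1,0.1,0.1])

```text
time: 9.53
tcp_pos: [554.4, -275.4, 63.7]
tcp_rot: [0.986, 0.168, 0.001, 0.001]
ft_force: [-1.1, -0.4, 5.2]
gripper_width: 0.239
gripper_force: 59.4
```

Request:
move_arm([
  [0.1,0,0],
  [0.2,0,0],
  [0.3,0,0],
  [0.4,0,0],
  [0.5,0,0],
  [0.5,0,0],
  [0.5,0,0],
], spin=[0,0,0,0,0,0,0], grip=[0.1,0.1,0.1,0.1,0.1,0.1,0.1])

```text
time: 10.12
tcp_pos: [558.0, -274.2, 63.8]
tcp_rot: [0.986, 0.168, -0.0, 0.001]
ft_force: [-3.0, -1.1, 6.5]
gripper_width: 0.241
gripper_force: 59.6
```

Request:
move_arm([
  [0.1,0,0],
  [0.2,0,0],
  [0.3,0,0],
  [0.4,0,0],
  [0.4,0,0],
  [0.4,0,0],
], spin=[0,0,0,0,0,0], grip=[0.1,0.1,0.1,0.1,0.1,0.1])

```text
time: 10.62
tcp_pos: [558.0, -274.2, 63.7]
tcp_rot: [0.986, 0.167, -0.004, 0.0]
ft_force: [-8.2, -3.0, 10.8]
gripper_width: 0.242
gripper_force: 60.1
```

The keeper is on its stop: it hasn't moved since 44 mm and the force has risen. I'll relax, release and lift.

Request:
move_arm([
  [-0.2,0,0],
  [-0.3,0,0],
  [-0.3,0,0],
  [-0.3,0,0],
  [-0.3,0,0],
  [-0.3,0,0],
  [-0.3,0,0],
], spin=[0,0,0,0,0,0,0], grip=[0.1,0.1,0.4,0.6,0.7,0.7,0.7])

```text
time: 11.2
tcp_pos: [559.5, -272.4, 62.9]
tcp_rot: [0.986, 0.169, 0.0, -0.0]
ft_force: [-0.0, -0.2, 0.5]
gripper_width: 0.7
gripper_force: 0.0
```

Request:
move_arm([
  [0,0,-1],
  [0,0,-3],
  [0,0,-6],
  [0,0,-9],
  [-3,0,-12],
  [-6,0,-15],
  [-9,0,-15],
  [-9,0,-15],
], spin=[0,0,0,0,0,0,0,0], grip=[0.7,0.7,0.7,0.7,0.7,0.7,0.7,0.7])

```text
time: 11.87
tcp_pos: [468.4, -307.9, 216.6]
tcp_rot: [0.987, 0.164, -0.001, 0.003]
ft_force: [-1.5, -1.8, 0.1]
gripper_width: 0.701
gripper_force: 0.0
```

Run:
```python
from h import *
w=bot.grab_frame("wrist")
a=bot.grab_frame("scene"); s=bot.grab_frame("side")[130:190,365:435]
z=lambda i,k:cv2.resize(i,None,fx=k,fy=k,interpolation=cv2.INTER_CUBIC)
out=np.zeros((600,800,3),np.uint8)
out[:250,:400]=z(w,.625); out[:270,485:800]=z(a[225:285,190:260],4.5); out[280:550,485:800]=z(s,4.5); out[280:580,:480]=z(a,.75)
cv2.imwrite("pics/end.png",out[:,:,::-1])
print(bot.get_obs()["tcp_pos"],bot.get_obs()["ft_force"])
```

```text
[ 474.44542319 -302.68032302  213.95022957] [-0.05952378 -0.06181414 -0.14538756]
```

View pics/end.png

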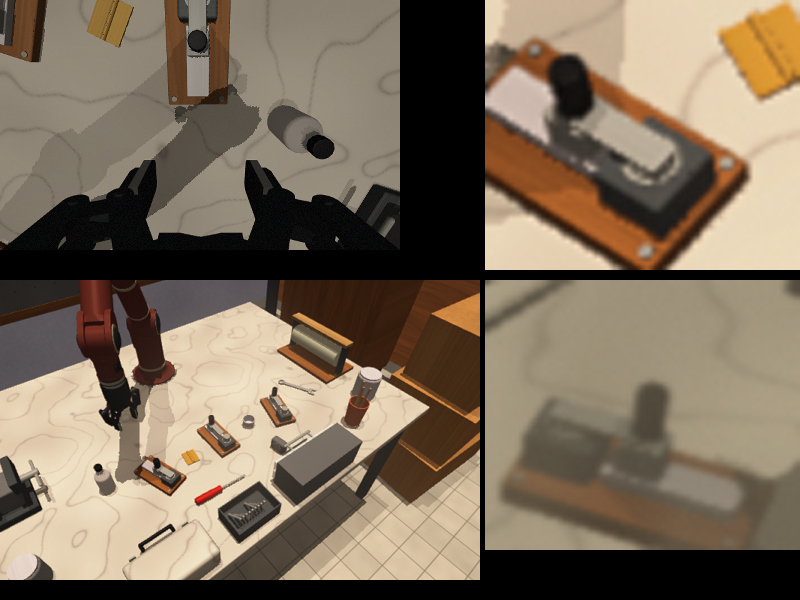

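The keeper is closed with its tongue over the clicked-in plunger. The arm is clear, and the other boards and the bystanders look undisturbed. Handing in.

```bash
python3 -c "
from bench import bot
print(bot.close_job())"
```

```text
the job is handed in; nothing more can be done
None
```

The latch at about (608, −255) mm let go at about 7 N and is clicked in with its keeper closed to the stop; I didn't touch the other two latches or the bystanders, and the job is handed in.

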